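# Snap a control board onto its barbed supports

## Task

Fit the loose circuit board into the open control box: gently feel its four holes onto the noses of the barbed supports, terminal strip towards the cable glands, and push it down corner by corner until every support has clicked through and the board sits flat on all four. It is brittle, so push no harder than a click needs (10 to 15 N, never much over 20 N), and leave the mug, the parts bin and the screwdriver where they are.

Things in the scene. Friction and masses are not known exactly. Their poses are not given: they have to be found in the camera images.
- circuit_board: loose green circuit board, 112 (x) by 86 (y) by 3.2 mm, about 0.16 kg, lying components up. Origin: centre of its underside, z up; -x is its front edge with the green screw terminal strip (12 mm tall). 9 mm holes at (+-46, +-33) mm. Brittle: it cracks when all contact forces between it and the box add up to over 60 N, the barbs' sideways wedging included: one corner at a time is safe
- heat_sink_top (a point): centre of the top of the board's black finned heat sink: 44 mm (x) by 30 mm (y), in the board's middle, its top 30 mm above the board's underside. The handle to lift the board by, gripped across the 30 mm; beside it the board is bare out to its edges
- control_box: open dark grey control box base, fixed to the worktop, 180 (x) by 140 (y) mm, walls 32 mm high, 3 mm thick. Origin: centre of its underside, z up. Inside, a metal plate with four white barbed supports at (+-46, +-33) mm from the plate's centre. It was screwed down by eye: square, but up to 6 mm off its centre in x and in y and packed up 0 to 4 mm; to be seen or felt
- box_glands (a point): middle of the box's front wall (its -x side), which carries three black cable glands; the board's terminal strip belongs on this side. The supports' shoulders, round, 15 mm across, that the board must end on, stand 16 to 20 mm above the worktop, as the plate is packed
- hole_fl (a point): centre of the board's front left hole (front: terminal side; left: the board's +y), at the underside. Bare board to press on reaches 26 mm from each hole along x towards the middle: press some 14 mm inboard of the hole, at its y, not on it (the nose comes up through it)
- hole_fr (a point): centre of the board's front right hole (front: terminal side; left: the board's +y), at the underside. A board lowered off the mark stops on the noses, underside 13.5 mm above the shoulders (29.5 to 33.5 mm above the worktop); pressed on or run into them there with over 35 N it bends them: land at 15 mm/s or less
- hole_bl (a point): centre of the board's back left hole (front: terminal side; left: the board's +y), at the underside. With all four noses within about 2 mm of the holes' centres the board sinks, centring itself under a light push of some 8 N, and rests on the barbs 7 to 8 mm above the shoulders (23 to 28 mm above the worktop)
- hole_br (a point): centre of the board's back right hole (front: terminal side; left: the board's +y), at the underside. Home on the hard shoulder it is 7 to 8 mm lower than it rested on the barb; about 1 mm of play is normal
- barb_fl (a joint): squeeze of the box's front left barb (front: gland side; left: the box's +y), m: 0 sprung out, both before the board goes on and when clicked through; 0.0012 while the hole passes it. Each head is split in two halves that spring apart along x; 7 mm wide in y, 11.4 mm in x at the barb (4.5 mm above the shoulder), tapering to a slim nose, 4 by 2.4 mm, 13.5 mm above the shoulder
- barb_fr (a joint): squeeze of the box's front right barb (front: gland side; left: the box's +y), m: 0 sprung out, both before the board goes on and when clicked through; 0.0012 while the hole passes it. Pushed beside its hole, each corner takes 9 to 15 N until its barb gives, then drops through with little force, clicks and meets the hard shoulder
- barb_bl (a joint): squeeze of the box's back left barb (front: gland side; left: the box's +y), m: 0 sprung out, both before the board goes on and when clicked through; 0.0012 while the hole passes it. All four barbs squeezed over 0.8 mm at once (a flat push of some 27 N) bow and crack the board; one corner goes home while the others still rest on their barbs; 20 N on a corner already home does no harm
- barb_br (a joint): squeeze of the box's back right barb (front: gland side; left: the box's +y), m: 0 sprung out, both before the board goes on and when clicked through; 0.0012 while the hole passes it. A corner let go half way, barb still squeezed, is not home
- mug: striped mug, 86 mm across, 90 mm tall, bystander; origin at the centre of its underside
- parts_bin: blue open parts bin with screws, 150x106x65 mm, bystander; origin at the centre of its underside
- screwdriver: red-handled screwdriver, 205 mm long, bystander; origin at the middle of its underside
Mind the look-alikes: they are no part of the job. There is more than one size of the circuit_board; the job needs the larger.

How it is judged (in metres and radians):
At the end, for the whole second after the job is handed in: the board is snapped down on all four supports, terminals to the glands: each hole's underside lower than 21.3 mm above the box's underside with its barb sprung out again (squeezed less than 0.4 mm), board centre within 12 mm of the box's and square with it within 0.06 rad, at rest and let go (z of each of hole_fl, hole_fr, hole_bl, hole_br in the frame of control_box below 0.0213 m and value of joint each of barb_fl, barb_fr, barb_bl, barb_br below 0.0004 m and horizontal distance between circuit_board and control_box below 0.012 m and angle between the x axis of circuit_board and the x axis of control_box, either way round below 0.06 rad and x of hole_fl in the frame of control_box below 0 m and linear speed of circuit_board below 0.01 m/s); the robot touches nothing.
It fails at once if the noses are bent: the board, still standing on top of them (its underside over 29 mm above the box's), is pressed on them with more than 35 N (z of circuit_board in the frame of control_box above 0.029 m and contact force between circuit_board and control_box above 35 N).
It fails at once if the board is cracked: it and the box press on one another with more than 60 N, all contacts added up (contact force between circuit_board and control_box above 60 N).
It fails at once if the board is bowed: all four barbs are forced (squeezed by more than 0.8 mm) at the same time instead of corner by corner (value of joint each of barb_fl, barb_fr, barb_bl, barb_br above 0.0008 m).
It fails at once if a bystander (mug, parts bin or screwdriver) is moved by more than 30 mm (distance of any of mug, parts_bin, screwdriver from where it was at the start of the episode above 0.03 m).
It also fails if it takes over 72 s, if anything falls off the work surface, if the arm or the gripper's body presses on something with over 40 N, if the wrist force passes 120 N, or if a joint passes its speed limit or range.

## Robot

A 6-joint arm with a two-finger parallel gripper is mounted at the origin on a cart in front of the work surface, level with it; the furniture and walls round the work are solid. World frame = base frame: x ahead of the robot, y to its left, z up, the work surface at z = 0. Lengths are in mm, angles in rad, forces in N, time in s.
With the tool pointing down it reaches from about 400 to 925 mm from the base axis. Payload 3.4 kg.
Tool frame: the origin (TCP) lies at the very end of the fingers, on their centre line; the grasp point (between the pads) lies 19 mm behind it (bot.grip_depth is the distance from the TCP to the grasp point, in mm); z points along the fingers, y is the line along which they close (so a half turn about z gives the same grasp; the last joint's range is limited). The gripper opens to 85 mm and grips with 20 to 120 N. Pads are 22 mm wide; open, the fingers measure 114 mm over their backs; the gripper's body (76 mm by 85 mm) begins 54 mm behind the grasp point. The pads swing forward as they close: fully open they stand 13 mm farther back than shut.
Start: joints at [1.163, 0.307, 1.506, -0, 1.328, -0.073], TCP at [188.414, 543.26, 231.305] pointing down, gripper open.
Joint ranges: [-3.12, 3.12], [-1.05, 2.28], [0.14, 2.33], [-1.42, 4.57], [0.1, 2.73], [-2.68, 2.68]. Speed limits (rad/s): [2.57, 2.57, 3.14, 3.14, 3.14, 3.14].

## Interface

Orientations are given as [roll, pitch, yaw] about the fixed x, y, z axes, in that order (R = Rz(yaw) Ry(pitch) Rx(roll)).
In Python, from bench import bot gives the robot as it stands.
- The arm moves only by the tool step_arm, never from a script. Its argument "moves" is a list of rows, each a list of 4 numbers: the shift along the tool's x, y, z in units of 500 mm (1.0 is 500 mm), then the turn about the tool's z in units of pi rad (1.0 is pi rad). In form: [[tx, ty, tz, roll], ...]. A call has exactly 5 rows; each row is the pose to reach, as a shift and turn from the pose commanded when the call began, along the tool's axes at that moment, turning the shorter way round; what a row does not reach only later rows make up. A row lasts 1/12 s, in which the tool goes at most 41.7 mm and 7.16 degrees, less where a joint would pass 70% of its speed; a pose out of reach is approached as far as the arm can. A call with a number of a shift or a turn outside -1 to 1 is refused whole. A call with a gripper value outside its range is refused whole. "gripper" is the opening, from 0 (shut) to 1 (fully open), set as the call begins (left out, the last holds). The fingers move at their own pace and stop on an object; the grip force is fixed at half the most. Time passes only in rows, so rows that repeat a pose let the fingers close, or fill a call up. It gives the time, the measured TCP pose, the force, the opening and the grip force at its end, in the units of the state.
- bot.get_obs(): the state, without advancing time (a new reading comes with each control period).
- bot.read_camera(name): name is "scene" or "top" or "wrist"; returns the picture (384x512x3 uint8, blue, green, red); there is no depth.
- bot.get_calibration(name): a dict with "fovy" (degrees; the focal length in pixels is half the picture's height over the tangent of half this angle, whatever the lens; pixels are square), "cx", "cy" (the principal point, pixels), "k1" (the pictures are not rectified: a ray, as slopes to the right and down, at radius r is drawn at 1 + k1 r^2 times it, then the intrinsics apply), "rvec" (rotation vector, rad) and "tvec" (3), from world to camera coordinates, as OpenCV has them; the wrist camera has in their place "T_tool_cam" (4x4, takes a point from camera to tool coordinates, whose origin is the TCP and whose axes are the flange's). Camera axes: x right, y down, z forward; pixel columns grow to the right and rows downward; lengths in mm; the calibration is good to about 2 mm. A picture is of the moment at which its call begins: read the wrist's pose just before it. get_calibration takes no time and is no camera call.
- bot.sign_off(): hands the job in; it is judged then, once.
The state is a dict: "t": time; "q": joint angles; "joint_velocities": joint speeds; "effort": joint torques, N m; "tool_pos": TCP position; "orientation": TCP orientation; "ft_force": force on the tool from outside, world axes, zero at the start; "moment": the same for the moment, N m; "finger_gap": opening from 0.0 (shut) to 1.0 (fully open); "finger_force": force on a finger pad.
Only numpy, scipy, OpenCV 4.12 (cv2) and the standard library are available. Lean on these libraries where they do the work, as an engineer would, in place of code of your own. Each camera call takes 0.05 s, during which the arm holds its last target. There are 200 camera calls.

## Working session

There is one attempt and no reset: what is moved stays moved. The work goes in short steps, Python scripts to look and compute and a tool call to move; the robot and the scene stay as the last step left them, time stands still between calls to the robot, and variables do not carry over. Pictures are saved under pics/ and viewed, at most 10 in all, crops included, and the job is handed in when it is done.

Besides the shell and the picture viewer there is one more tool, called as name(argument=value, ...) on one line, values as JSON. step_arm: Moves the arm, as the interface text tells. Shifts and turns lie within -1 to 1; 1 stands for 500 mm of shift or pi rad of turn. Its arguments: {"type":"object","properties":{"moves":{"type":"array"},"gripper":{"type":"number"}},"required":["moves"]}

```bash
ls; mkdir -p pics
cat > h.py <<'E'
import numpy as np, cv2
from bench import bot
def K(c):
    f=192/np.tan(np.radians(c['fovy'])/2); return f
def pose(name,obs=None):
    c=bot.get_calibration(name)
    if 'T_tool_cam' in c:
        o=obs; r,p,y=o['orientation']
        from scipy.spatial.transform import Rotation as R
        T=np.eye(4);T[:3,:3]=R.from_euler('xyz',[r,p,y]).as_matrix();T[:3,3]=o['tool_pos']
        M=T@np.array(c['T_tool_cam']);return c,M[:3,:3],M[:3,3]
    Rm=cv2.Rodrigues(np.array(c['rvec'],float))[0];t=np.array(c['tvec'],float).ravel()
    return c,Rm.T,-Rm.T@t
def ray(P,uv):
    c,R,o=P;f=K(c);d=np.array([(uv[0]-c['cx'])/f,(uv[1]-c['cy'])/f]);s=d.copy()
    for _ in range(20): s=d/(1+c['k1']*(s@s))
    v=R@np.array([s[0],s[1],1]);return o,v
def onz(P,uv,z):
    o,v=ray(P,uv);return o+v*(z-o[2])/v[2]
def proj(P,X):
    c,R,o=P;f=K(c);x=R.T@(np.array(X,float)-o);s=x[:2]/x[2];s=s*(1+c['k1']*(s@s));return f*s+[c['cx'],c['cy']]
def tri(rays):
    A=np.zeros((3,3));b=np.zeros(3)
    for o,v in rays:
        v=v/np.linalg.norm(v);M=np.eye(3)-np.outer(v,v);A+=M;b+=M@o
    return np.linalg.solve(A,b)
E
python3 - <<'E'
from h import *
o=bot.get_obs();print(o, bot.grip_depth)
ims=[bot.read_camera(n) for n in('scene','top','wrist')]
for n,i in zip(('scene','top','wrist'),ims): cv2.imwrite(f'pics/{n}0.png',i);print(n,bot.get_calibration(n))
E
```

```text
pics
{'t': 0.0, 'q': array([ 1.16351455e+00,  3.07577915e-01,  1.50766540e+00, -4.13672757e-06,
        1.32839385e+00, -7.34973931e-02]), 'joint_velocities': array([-0.0004264 , -0.00133363,  0.00061975,  0.00098774, -0.00064827,
        0.00063761]), 'effort': array([ 1.24143287e-03, -4.57537687e+01, -2.51914537e+01,  2.92765008e-04,
        1.30079506e-02,  2.16012467e-05]), 'tool_pos': array([188.13054104, 542.62068092, 230.38123327]), 'orientation': array([-3.13955336e+00, -1.46128665e-04,  2.80780911e+00]), 'ft_force': array([ 0.10343262, -0.02956429,  0.46886644]), 'moment': array([-0.05389717,  0.00814385, -0.06484005]), 'finger_force': 0.0, 'finger_gap': 0.9998287013998324} 18.700000000000003
scene {'fovy': 51.97217654870029, 'cx': 254.93908049130795, 'cy': 192.7768342451019, 'k1': -0.11036583032609032, 'rvec': array([ 2.24176359, -0.96088626,  0.35375248]), 'tvec': array([-329.04536538,  342.91748055,  918.18004134])}
top {'fovy': 54.43104875689684, 'cx': 254.9911288626592, 'cy': 189.5214292075257, 'k1': 0.009098295970341341, 'rvec': array([ 2.20067037, -2.16077338,  0.11638505]), 'tvec': array([  55.26855879,  553.22187638, 1164.06967096])}
wrist {'fovy': 69.29224192840701, 'cx': 256.2011968371195, 'cy': 190.93946130862722, 'k1': 0.009147308241236633, 'T_tool_cam': array([[ 9.18004351e-04, -9.64205540e-01, -2.65154358e-01,
         6.67932710e+01],
       [ 9.99999531e-01,  9.66958248e-04, -5.40914334e-05,
        -1.87280373e-01],
       [ 3.08548453e-04, -2.65154184e-01,  9.64205976e-01,
        -1.42097204e+02],
       [ 0.00000000e+00,  0.00000000e+00,  0.00000000e+00,
         1.00000000e+00]])}
```

View pics/top0.png

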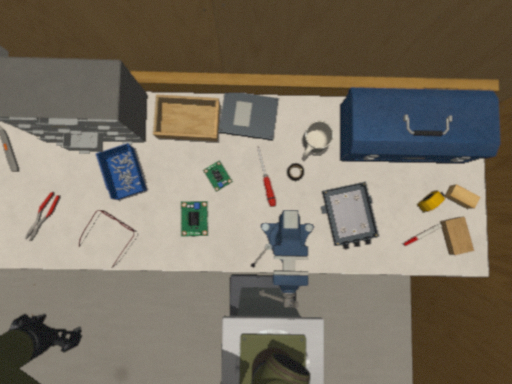

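View pics/scene0.png

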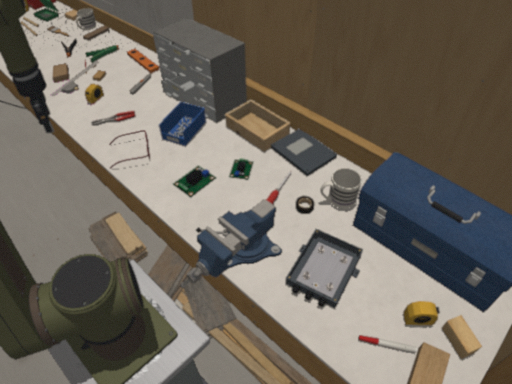

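The top view shows two green boards: the large one at (194,218) and a smaller look-alike at (217,176). The dark grey box is at (351,214) with its glands on the lower side, about (356,243); the flat grey lid at (249,116) could be mistaken for it. A vise at (288,235) stands between board and box. I choose the board at (194,218) and check it in one crop.

Run:
```python
from h import *
t=cv2.imread('pics/top0.png');s=cv2.imread('pics/scene0.png')
a=cv2.resize(t[190:250,164:224],(400,400),interpolation=cv2.INTER_CUBIC)
b=cv2.resize(t[172:252,310:390],(400,400),interpolation=cv2.INTER_CUBIC)
cv2.imwrite('pics/c1.png',np.hstack([a,b]))
P=pose('top')
for n,uv,z in (('board',(194,218),3),('small',(217,176),3),('box',(349,214),16),('gl',(356,243),16),('vise',(288,215),0),('vise',(268,225),0),('sd',(270,205),0),('sd',(259,148),0),('mug',(316,137),90),('bin',(122,171),60),('specs',(137,235),0),('holes',(194,200),0)): print(n,onz(P,uv,z).round(),)
print(P[2],pose('scene')[2])
hsv=cv2.cvtColor(t,cv2.COLOR_BGR2HSV);m=cv2.inRange(hsv,(40,80,40),(90,255,255))
for c in cv2.findContours(m,0,2)[0]:
    if cv2.contourArea(c)>100: print(cv2.minAreaRect(c))
```

```text
board [459. 259.   3.]
small [596. 189.   3.]
box [ 480. -237.   16.]
gl [ 388. -259.   16.]
vise [474. -43.   0.]
vise [440.  21.   0.]
sd [505.  15.   0.]
sd [692.  54.   0.]
mug [ 711. -117.   90.]
bin [598. 477.  60.]
specs [401. 440.   0.]
holes [517. 262.   0.]
[ 442.22950218   81.28892713 1209.1287916 ] [ -24.05177409 -494.52424297  907.62609291]
((194.0, 218.5), (33.0, 24.0), 90.0)
((217.34616088867188, 175.2692108154297), (23.020061492919922, 18.027755737304688), 56.3099365234375)
```

View pics/c1.png

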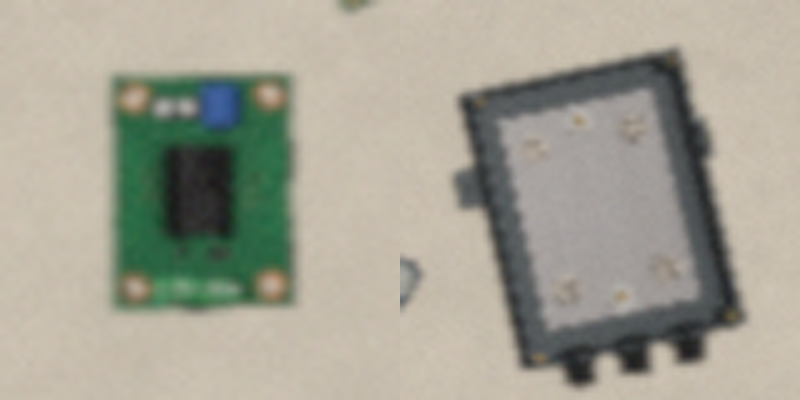

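The crop shows the large board with heat sink in the middle at about (194,219), terminal strip on its lower edge (towards the robot) and four copper-ringed holes. The box has four white supports and its three glands at the lower edge, so it is yawed about 0.2 rad relative to the board.

Add to h.py:
```python
def go(x,y,z,yaw,o=None):
    "shift/turn in move units from measured pose"
    o=o or bot.get_obs();p=np.array([x,y,z])-o['tool_pos'];a=o['orientation'][2]
    from scipy.spatial.transform import Rotation as R
    d=R.from_euler('xyz',o['orientation']).as_matrix().T@p
    w=(yaw-a+np.pi)%(2*np.pi)-np.pi
    print('at',o['tool_pos'].round(1),round(a,4),'t',round(o['t'],2),'F',o['ft_force'].round(1),'gap',round(o['finger_gap'],3));print('move',(d/500).round(4),'turn',round(-w/np.pi,4))
```

```text
(no output)
```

step_arm(moves=[[-0.05,-0.025,0,-0.01],[-0.12,-0.06,0.01,-0.03],[-0.19,-0.1,0.02,-0.05],[-0.26,-0.135,0.03,-0.07],[-0.33,-0.17,0.04,-0.09]])

```text
t: 0.57
tool_pos: [317.0, 407.4, 210.9]
orientation: [-3.141, -0.0, 3.095]
ft_force: [0.4, 1.0, -0.5]
finger_gap: 1.002
finger_force: 0.0
```

```bash
python3 -c "
from h import *
go(440,259,190,3.1416)"
```

```text
at [317.  407.4 210.9] 3.0946 t 0.57 F [ 0.4  1.  -0.5] gap 1.002
move [-0.2597 -0.2848  0.0418] turn -0.015
```

step_arm(moves=[[-0.05,-0.055,0.01,-0.005],[-0.11,-0.12,0.02,-0.01],[-0.17,-0.185,0.03,-0.015],[-0.23,-0.25,0.04,-0.015],[-0.26,-0.285,0.042,-0.015]])

```text
t: 0.98
tool_pos: [440.3, 257.3, 189.6]
orientation: [-3.14, -0.0, 3.137]
ft_force: [0.3, -0.1, 0.0]
finger_gap: 1.001
finger_force: 0.0
```

Run:
```python
from h import *
o=bot.get_obs();i=bot.read_camera('wrist');cv2.imwrite('pics/w1.png',i);np.save('o1.npy',o,allow_pickle=True);print(o['tool_pos'],o['orientation'])
P=pose('wrist',o);print(proj(P,(459,259,3)))
```

```text
[440.31325607 257.26690513 189.62393791] [-3.14048055e+00 -2.65637090e-04  3.13673610e+00]
[258.09833674 187.1847628 ]
```

View pics/w1.png

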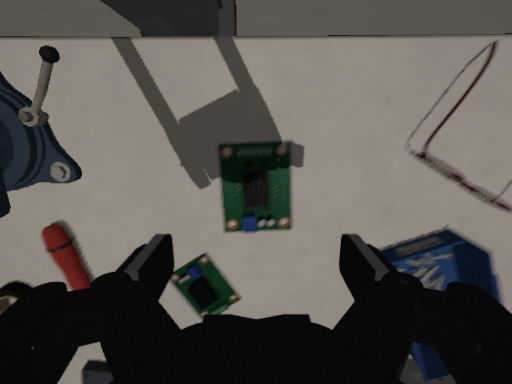

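The wrist view shows the large board at (256,187), its terminal strip on top (towards the robot), and the small look-alike at (205,285). I go lower for a second view.

step_arm(moves=[[-0.01,0,0.03,0],[-0.02,0,0.07,-0.001],[-0.03,0.002,0.11,-0.0015],[-0.038,0.0035,0.15,-0.0015],[-0.038,0.0035,0.16,-0.0015]])

```text
t: 1.45
tool_pos: [456.8, 260.9, 107.5]
orientation: [-3.14, -0.004, -3.141]
ft_force: [-0.0, -0.1, 0.2]
finger_gap: 0.996
finger_force: 0.0
```

```bash
cat >> h.py <<'E'
def board(im,P,z,near):
    hsv=cv2.cvtColor(im,cv2.COLOR_BGR2HSV);m=cv2.inRange(hsv,(40,90,20),(95,255,255))
    m=cv2.morphologyEx(m,cv2.MORPH_CLOSE,np.ones((15,15)))
    cs=[c for c in cv2.findContours(m,0,2)[0] if cv2.contourArea(c)>300]
    c=min(cs,key=lambda c:np.linalg.norm(np.mean(c[:,0],0)-near))
    w=np.array([onz(P,p[0],z)[:2] for p in c]).astype(np.float32)
    return cv2.minAreaRect(w),c
E
python3 - <<'E'
from h import *
o=bot.get_obs();i=bot.read_camera('wrist');cv2.imwrite('pics/w2.png',i);np.save('o2.npy',o,allow_pickle=True);print(o['tool_pos'],o['orientation'])
o1=np.load('o1.npy',allow_pickle=True).item();i1=cv2.imread('pics/w1.png')
P1=pose('wrist',o1);P2=pose('wrist',o)
corn=[]
for im,P in((i1,P1),(i,P2)):
    for z in(0,3,6):
        r,c=board(im,P,z,proj(P,(459,259,3)));print(z,r)
    b=cv2.boxPoints(cv2.minAreaRect(c));corn.append(b[np.argsort(np.arctan2(*(b-b.mean(0)).T))])
for a,b in zip(*corn): print(a,b,tri([ray(P1,a),ray(P2,b)]).round(1))
# heat sink dark
g=cv2.cvtColor(i,cv2.COLOR_BGR2HSV)[...,2]
E
```

```text
[456.82159099 260.89574654 107.46178236] [-3.13955845 -0.00424735 -3.14131753]
0 ((460.8838806152344, 255.97259521484375), (109.18734741210938, 81.52620697021484), 2.2731120586395264)
3 ((460.093505859375, 255.9864501953125), (108.1999740600586, 80.78897094726562), 2.273040771484375)
6 ((459.3031921386719, 256.0003662109375), (107.2125473022461, 80.0517349243164), 2.2729671001434326)
0 ((459.0504455566406, 258.3094177246094), (111.88394165039062, 85.68959045410156), 2.316293716430664)
3 ((458.22808837890625, 258.34075927734375), (110.54048919677734, 84.66065979003906), 2.3162946701049805)
6 ((457.40570068359375, 258.3721923828125), (109.197021484375, 83.63175964355469), 2.316310405731201)
[219.82263 144.92075] [202.9038 132.2102] [403.7 218.8  32.4]
[223.54529 230.5415 ] [206.90973 248.38242] [509.7 215.7  15.9]
[291.72076 227.57736] [303.00238 245.06888] [500.3 299.7  28.6]
[287.9981 141.9566] [298.99643 128.89667] [398.1 286.6  73.8]
```

View pics/w2.png

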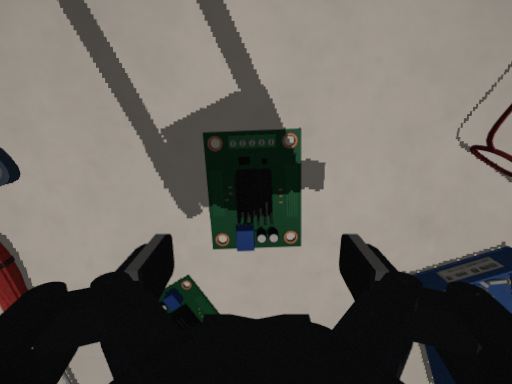

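Close view: the board runs from (204,130) to (301,249), strip up, partly in the gripper's shadow; the heat sink is at (254,195). The size fits a board flat on the table at yaw about 0.04. I take one settled measurement, then descend.

Run:
```python
from h import *
bot.read_camera('wrist')
o=bot.get_obs();i=bot.read_camera('wrist');P=pose('wrist',o)
r,c=board(i,P,3,proj(P,(459,259,3)));print(r)
go(r[0][0],r[0][1],6,np.pi+0.04)
# holes: bright/copper rings
hsv=cv2.cvtColor(i,cv2.COLOR_BGR2HSV)
m=np.zeros(i.shape[:2],np.uint8);cv2.drawContours(m,[cv2.convexHull(c)],-1,255,-1)
cop=cv2.inRange(hsv,(3,70,40),(22,255,255))&cv2.dilate(m,np.ones((5,5)))
for k in cv2.findContours(cv2.morphologyEx(cop,cv2.MORPH_CLOSE,np.ones((7,7))),0,2)[0]:
    if cv2.contourArea(k)>25:
        (u,v),rr=cv2.minEnclosingCircle(k);print((round(u,1),round(v,1)),round(rr,1),onz(P,(u,v),3).round(1))
```

```text
((458.61553955078125, 258.12811279296875), (110.68875885009766, 84.37993621826172), 2.405012607574463)
at [457.4 261.6 110.1] -3.1407 t 1.6 F [ 0.6 -0.5 -0.5] gap 0.996
move [-0.0027 -0.0068  0.2082] turn -0.0124
(221.9, 239.0) 7.1 [506.1 227.4   3. ]
(289.7, 236.5) 7.2 [503.3 293.3   3. ]
(214.3, 143.3) 7.7 [414.1 223.6   3. ]
(289.2, 140.3) 7.9 [411.4 289.7   3. ]
```

step_arm(moves=[[-0.001,-0.002,0.03,-0.006],[-0.0025,-0.004,0.07,-0.012],[-0.0025,-0.006,0.11,-0.0125],[-0.0025,-0.0065,0.14,-0.0125],[-0.0025,-0.0065,0.155,-0.0125]])

```text
t: 2.02
tool_pos: [459.0, 258.5, 32.6]
orientation: [-3.142, -0.0, -3.101]
ft_force: [-0.7, -0.2, 0.8]
finger_gap: 0.999
finger_force: 0.0
```

step_arm(moves=[[0,0,0.015,0],[0,0,0.03,0],[0,0,0.042,0],[0,0,0.05,0],[0,0,0.052,0]])

```text
t: 2.43
tool_pos: [459.2, 258.4, 6.5]
orientation: [-3.141, -0.0, -3.101]
ft_force: [0.2, 0.2, 0.3]
finger_gap: 0.999
finger_force: 0.0
```

```bash
python3 -c "
from h import *
go(458.7,258.4,6,np.pi+.041)"
```

```text
at [459.2 258.4   6.5] -3.1015 t 2.43 F [0.2 0.2 0.3] gap 0.999
move [0.001  0.0001 0.0011] turn -0.0003
```

Close on the heat sink.

step_arm(moves=[[0,0,0,0],[0,0,0,0],[0,0,0,0],[0,0,0,0],[0,0,0,0]], gripper=0)

```text
t: 2.85
tool_pos: [459.7, 258.7, 7.4]
orientation: [3.141, 0.001, -3.102]
ft_force: [-2.4, -0.3, 0.1]
finger_gap: 0.337
finger_force: 60.6
```

step_arm(moves=[[0,0,0,0],[0,0,0,0],[0,0,0,0],[0,0,0,0],[0,0,0,0]])

```text
t: 3.27
tool_pos: [459.7, 258.7, 7.4]
orientation: [3.141, 0.001, -3.102]
ft_force: [-0.8, -0.3, 5.5]
finger_gap: 0.341
finger_force: 61.6
```

step_arm(moves=[[0,0,-0.01,0],[0,0,-0.03,0],[0,0,-0.06,0],[0,0,-0.1,0],[0,0,-0.14,0]])

```text
t: 3.68
tool_pos: [458.4, 257.9, 77.4]
orientation: [-3.141, -0.002, -3.102]
ft_force: [-0.4, 0.5, -2.5]
finger_gap: 0.336
finger_force: 60.7
```

The board is lifted and held. Next I carry it high over the vise to a place beside the box, where the wrist camera sees the supports past the board.

step_arm(moves=[[0,0,-0.06,0],[0,0,-0.13,0],[0,-0.01,-0.2,0],[0,-0.05,-0.27,0],[0,-0.11,-0.33,0]])

```text
t: 4.1
tool_pos: [461.5, 205.1, 244.2]
orientation: [3.14, 0.002, -3.099]
ft_force: [1.0, 0.3, -1.8]
finger_gap: 0.342
finger_force: 60.7
```

step_arm(moves=[[0,-0.07,0,0],[-0.01,-0.14,0,0],[-0.02,-0.21,0,0],[-0.02,-0.28,0,0],[-0.03,-0.35,0,0]])

```text
t: 4.52
tool_pos: [481.7, 28.2, 241.6]
orientation: [3.142, -0.001, -3.101]
ft_force: [0.0, -0.0, -2.3]
finger_gap: 0.336
finger_force: 60.8
```

step_arm(moves=[[0,-0.06,0,0],[0,-0.11,0,0],[0,-0.15,0,0],[0,-0.17,0,0],[0,-0.17,0,0]])

```text
t: 4.93
tool_pos: [486.5, -57.0, 241.4]
orientation: [-3.141, -0.0, -3.104]
ft_force: [0.4, 0.3, -1.5]
finger_gap: 0.34
finger_force: 60.7
```

Run:
```python
from h import *
bot.read_camera('wrist')
o=bot.get_obs();i=bot.read_camera('wrist');cv2.imwrite('pics/w3.png',i);np.save('o3.npy',o,allow_pickle=True);print(o['tool_pos'],o['orientation'])
print(proj(pose('wrist',o),(480,-237,16)))
```

```text
[486.38758727 -55.53069306 241.31230368] [ 3.14086025e+00 -5.12956282e-04 -3.10369408e+00]
[119.44164233 156.38821171]
```

View pics/w3.png

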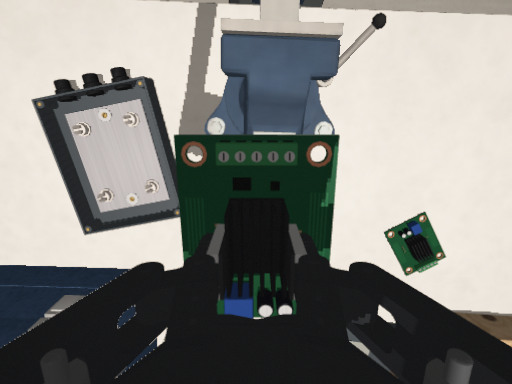

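Wrist view: the box is at (110,160), glands up (towards the robot), with supports near (81,130), (130,119), (105,196), (152,187); the gold dots are plate screws. The held board's front holes are at (194,153) and (318,153). I enlarge the supports to pick the noses.

Run:
```python
import cv2,numpy as np
i=cv2.imread('pics/w3.png')
t=[cv2.resize(i[v-20:v+20,u-20:u+20],(400,280+20),interpolation=cv2.INTER_NEAREST) if 0 else cv2.resize(i[v-15:v+15,u-20:u+20],(400,300),interpolation=cv2.INTER_NEAREST) for u,v in((81,130),(130,119),(105,196),(152,187))]
cv2.imwrite('pics/c2.png',np.vstack([np.hstack(t[:2]),np.hstack(t[2:])]))
```

```text
(no output)
```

View pics/c2.png

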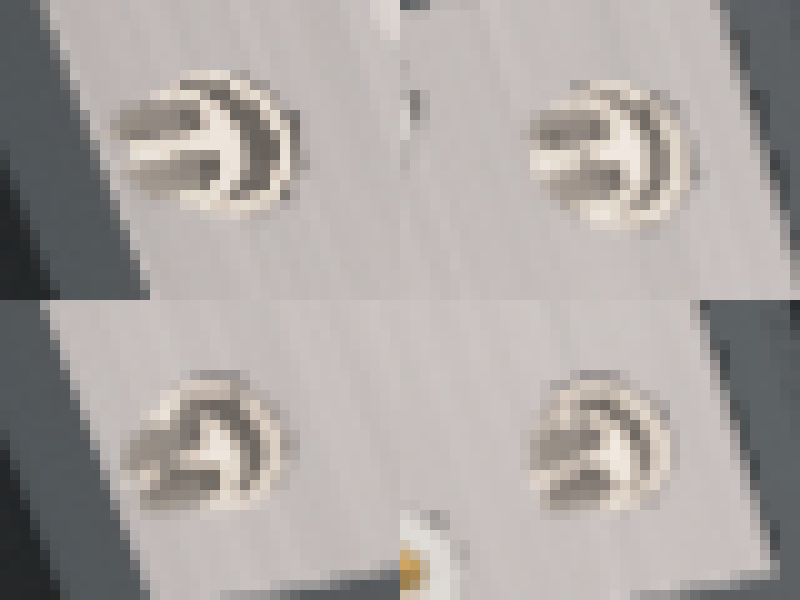

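The crop shows each support's round shoulder with its split nose leaning left; I read shoulder centres (83.0,128.8), (131.1,119.3), (105.8,194.7), (151.5,185.7) and nose tips (73.5,130), (123.3,119.5), (98.5,198), (146,189).

```bash
cat > fit.py <<'E'
from h import *
L=np.array([[-46,-33],[-46,33],[46,-33],[46,33]],float)  # fr fl br bl
def fit(P,uv,z):
    X=np.array([onz(P,u,z)[:2] for u in uv]);c=X.mean(0);A=L.T@(X-c)
    th=np.arctan2(A[0,1]-A[1,0],A[0,0]+A[1,1]);R=np.array([[np.cos(th),-np.sin(th)],[np.sin(th),np.cos(th)]])
    s=np.sum((X-c)*(L@R.T))/np.sum(L**2);r=X-c-L@R.T
    return c.round(1),round(th,4),round(s,4),r.round(1).tolist()
E
python3 - <<'E'
from fit import *
o=np.load('o3.npy',allow_pickle=True).item();P=pose('wrist',o)
sh=[(83,128.8),(131.1,119.3),(105.8,194.7),(151.5,185.7)]
no=[(73.5,130),(123.3,119.5),(98.5,198),(146,189)]
for z in(16,18,20): print(z,fit(P,sh,z),'nose',z+13.5,fit(P,no,z+13.5))
# board front holes in hand, z of top of board = TCP z - 7.4+3.2
z=o['tool_pos'][2]-7.4+3.2
i=cv2.imread('pics/w3.png');hsv=cv2.cvtColor(i,cv2.COLOR_BGR2HSV);cop=cv2.inRange(hsv,(3,60,40),(22,255,255))
H=[]
for u,v in((194,153),(318,153)):
    m=np.zeros_like(cop);cv2.circle(m,(u,v),17,255,-1);k=cv2.findNonZero(cop&m);(a,b),r=cv2.minEnclosingCircle(k);X=onz(P,(a,b),z);H.append(X);print(a,b,r,X)
d=H[1]-H[0];print('sep',np.linalg.norm(d),'yaw',np.arctan2(-d[0],d[1]))
th=np.arctan2(-d[0],d[1]);c=(H[0]+H[1])[:2]/2+46*np.array([np.cos(th),np.sin(th)]);print('board c',c,'tcp',o['tool_pos'],o['orientation'][2]+np.pi)
E
```

```text
16 (array([ 482.5, -238.9]), np.float64(0.2292), np.float64(0.9749), [[0.9, 1.2], [1.5, -0.5], [-1.1, 0.2], [-1.3, -0.8]]) nose 29.5 (array([ 483.3, -242.1]), np.float64(0.2379), np.float64(0.9805), [[0.8, 0.9], [1.1, -0.7], [-1.3, 0.2], [-0.6, -0.4]])
18 (array([ 482.2, -238. ]), np.float64(0.2292), np.float64(0.9696), [[1.1, 1.4], [1.8, -0.6], [-1.4, 0.3], [-1.5, -1.1]]) nose 31.5 (array([ 482.9, -241. ]), np.float64(0.2379), np.float64(0.9749), [[1.0, 1.2], [1.4, -0.8], [-1.6, 0.3], [-0.8, -0.7]])
20 (array([ 481.8, -237. ]), np.float64(0.2292), np.float64(0.9643), [[1.3, 1.6], [2.1, -0.8], [-1.7, 0.4], [-1.7, -1.3]]) nose 33.5 (array([ 482.5, -240. ]), np.float64(0.2379), np.float64(0.9694), [[1.2, 1.4], [1.7, -0.9], [-1.9, 0.4], [-1.0, -0.9]])
193.20269775390625 154.20269775390625 13.318495750427246 [440.9905505  -90.74007926 237.11230368]
318.5 153.5 13.209944725036621 [438.06353474 -24.83238418 237.11230368]
sep 65.97265867478939 yaw 0.04438167184113924
board c [485.4817462  -55.74534497] tcp [486.38758727 -55.53069306 241.31230368] 0.037898574861506606
```

Board in hand sits (-0.9, -0.2) mm off the TCP. The support centre is about (482.5,-239.5) at yaw 0.232, rough because it lies at the picture's edge. I hover there and look at the noses through the board's holes.

```bash
python3 -c "
from h import *
go(483.3,-239.1,130,.228-np.pi)"
```

```text
at [486.4 -54.7 241.3] -3.1025 t 5.03 F [ 0.2 -0.4 -2.1] gap 0.336
move [ 0.0205 -0.3686  0.2222] turn -0.0601
```

step_arm(moves=[[0.004,-0.06,0,-0.01],[0.008,-0.13,0,-0.02],[0.012,-0.2,0,-0.035],[0.016,-0.27,0.01,-0.05],[0.02,-0.33,0.03,-0.06]])

```text
t: 5.45
tool_pos: [484.8, -221.1, 227.5]
orientation: [-3.14, 0.003, -2.909]
ft_force: [0.2, 0.4, -1.4]
finger_gap: 0.336
finger_force: 60.8
```

step_arm(moves=[[0,-0.025,0.03,0],[0,-0.035,0.08,0],[0,-0.038,0.13,0],[0,-0.038,0.17,0],[0,-0.038,0.19,0]])

```text
t: 5.87
tool_pos: [486.6, -236.6, 128.6]
orientation: [3.138, -0.003, -2.912]
ft_force: [-1.0, 0.8, -1.5]
finger_gap: 0.335
finger_force: 60.8
```

```bash
python3 -c "
from h import *
bot.read_camera('wrist')
go(483.3,-239.1,60,.228-np.pi)"
```

```text
at [ 486.  -236.3  127.7] -2.9116 t 5.92 F [-0.9 -0.4 -3.2] gap 0.337
move [ 0.0059 -0.005   0.1355] turn 0.0006
```

step_arm(moves=[[0.003,-0.003,0.03,0],[0.006,-0.005,0.07,0],[0.006,-0.005,0.11,0],[0.006,-0.005,0.13,0],[0.006,-0.005,0.135,0]])

```text
t: 6.33
tool_pos: [485.0, -240.8, 62.8]
orientation: [3.14, -0.002, -2.912]
ft_force: [-0.3, 1.1, -1.5]
finger_gap: 0.341
finger_force: 60.8
```

Run:
```python
from h import *
for k in range(3): bot.read_camera('wrist')
o=bot.get_obs();i=bot.read_camera('wrist');cv2.imwrite('pics/w4.png',i);np.save('o4.npy',o,allow_pickle=True);print(o['tool_pos'],o['orientation'])
a=i[125:180,140:370];cv2.imwrite('pics/c4.png',np.vstack([cv2.resize(i,(512,384))[:, :],cv2.resize(a,(512,122))]) if 0 else np.vstack([cv2.resize(i[134:174,174:214],(400,400),interpolation=0),]) if 0 else np.hstack([cv2.resize(i[134:174,174:214],(400,400),interpolation=0),cv2.resize(i[134:174,298:338],(400,400),interpolation=0)]))
```

```text
[ 486.33944251 -242.10434921   64.6692716 ] [-3.14068459e+00  1.07677949e-03 -2.91238022e+00]
```

View pics/c4.png

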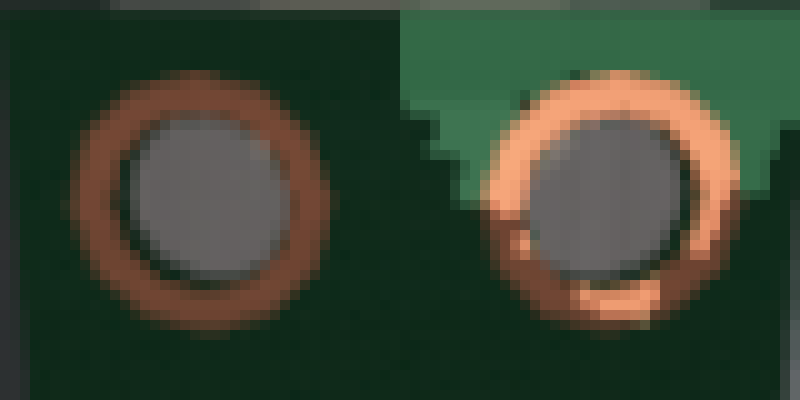

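The holes at this height show only the plate; the slanted view through them hides the noses until I am lower. First a check of how steady the pose reading is.

Run:
```python
from h import *
for k in range(6):
    bot.read_camera('wrist');o=bot.get_obs();print(o['t'],o['tool_pos'].round(2),o['orientation'].round(4),o['q'].round(4))
```

```text
6.5833 [ 486.56 -242.5    65.09] [-3.1398e+00  1.9000e-03 -2.9127e+00] [-5.4010e-01  4.4250e-01  1.7823e+00  1.0000e-04  9.1410e-01 -2.3398e+00]
6.6333 [ 486.45 -242.58   65.05] [-3.1398e+00  1.9000e-03 -2.9129e+00] [-0.5403  0.4425  1.7825  0.      0.914  -2.3398]
6.6833 [ 486.28 -242.54   64.93] [-3.1400e+00  1.7000e-03 -2.9129e+00] [-0.5404  0.4426  1.7828 -0.      0.9139 -2.3399]
6.7333 [ 486.08 -242.48   64.78] [-3.1402e+00  1.4000e-03 -2.9130e+00] [-0.5405  0.4427  1.7831 -0.      0.9137 -2.3399]
6.7833 [ 485.9  -242.44   64.58] [-3.1405e+00  1.1000e-03 -2.9131e+00] [-0.5406  0.443   1.7833  0.      0.9137 -2.3399]
6.8333 [ 485.73 -242.36   64.41] [-3.1408e+00  9.0000e-04 -2.9132e+00] [-0.5406  0.4432  1.7836  0.      0.9136 -2.3399]
```

step_arm(moves=[[0.001,0.002,0.01,0],[0.002,0.004,0.02,0],[0.0025,0.006,0.03,0],[0.0025,0.0065,0.037,0],[0.0025,0.0065,0.04,0]])

```text
t: 7.25
tool_pos: [482.7, -238.7, 42.7]
orientation: [3.14, -0.002, -2.913]
ft_force: [0.2, 0.5, -2.3]
finger_gap: 0.343
finger_force: 60.8
```

step_arm(moves=[[0,0,0,0],[0,0,0,0],[0,0,0,0],[0,0,0,0],[0,0,0,0]])

```text
t: 7.67
tool_pos: [483.7, -239.4, 44.0]
orientation: [-3.141, 0.0, -2.913]
ft_force: [0.2, -0.4, -2.4]
finger_gap: 0.338
finger_force: 60.8
```

Run:
```python
from h import *
for k in range(5): bot.read_camera('wrist')
o=bot.get_obs();i=bot.read_camera('wrist');cv2.imwrite('pics/w5.png',i);np.save('o5.npy',o,allow_pickle=True);print(o['tool_pos'],o['orientation'],o['ft_force'])
cv2.imwrite('pics/c5.png',np.hstack([cv2.resize(i[134:174,174:214],(400,400),interpolation=0),cv2.resize(i[134:174,298:338],(400,400),interpolation=0)]))
```

```text
[ 483.51114923 -239.27333366   43.87158024] [-3.14146291e+00  1.28942829e-04 -2.91301818e+00] [-0.63100486 -0.79840931 -2.45997916]
```

View pics/c5.png

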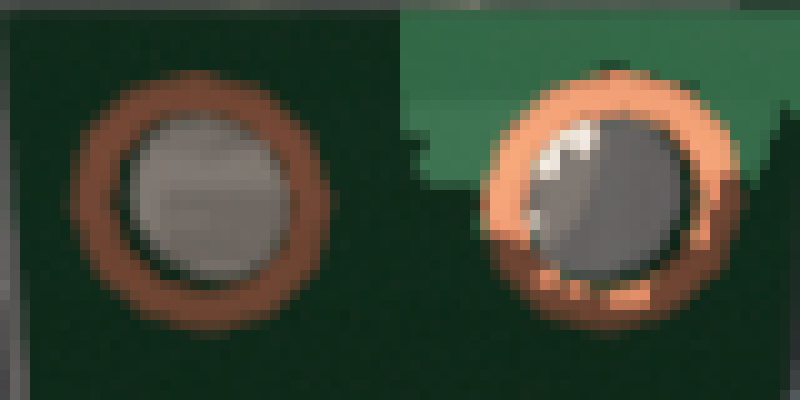

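Right hole (front left) shows a sunlit piece of nose in its upper-left part, and the left hole (front right) is in shadow with faint banding. I print grey values to save pictures.

Run:
```python
from h import *
i=cv2.imread('pics/w5.png');g=i.mean(2).astype(int)
for u0 in(186,310):
    print('cols',u0); 
    for v in range(144,164): print(v,*[f'{x:3d}' for x in g[v,u0:u0+20]])
P=pose('wrist',np.load('o5.npy',allow_pickle=True).item())
for z in (40,36,33,30,16): print(z,[proj(P,(x,y,z)).round(1).tolist() for x,y in ((445.2,-281.8),(430.1,-217.6))],'mm->px')
for uv in((194,153),(318,153)): print([onz(P,uv,z).round(1).tolist() for z in(40,31.5,16,12)])
```

```text
cols 186
144  72  79  79  79  80  78  79  80  79  78  79  79  79  79  76  62  39  27  29  30
145  79  80  79  74  68  75  73  79  85  77  70  74  80  80  80  77  63  40  29  29
146  80  77  66  58  76  96  96  98 102  97  91  85  72  75  81  80  77  63  42  28
147  80  69  58  81 102 111 111 111 111 108 105 100  85  80  83  80  81  78  65  40
148  72  52  73 110 110 111 111 111 109 106 104 105 105 103  97  76  82  81  75  48
149  52  53  96 118 117 116 116 115 111 110 112 114 117 118 106  72  76  81  79  63
150  33  74 114 120 120 120 120 119 117 117 119 120 120 121 116  92  67  81  81  72
151  32  82 120 121 120 120 120 120 121 120 120 120 121 120 121 108  76  80  81  73
152  41  88 120 120 118 116 116 115 116 116 116 116 115 116 116 112  96  80  80  77
153  46  92 120 119 113 107 108 108 107 107 107 107 107 108 108 106  95  70  81  80
154  39  86 120 117 108 104 104 104 104 104 104 104 103 104 104 102  88  67  79  80
155  29  78 120 118 109 108 109 109 107 104 104 104 104 104 104 101  89  70  79  78
156  33  60 105 118 110 109 108 109 107 104 104 104 104 103 104 100  85  73  77  75
[... 1978 characters left out ...]
100  96  79  73  49  28  46  66  75  76  75  70
161  77 102 149 142  76  72  73  74  73  64  45  42  49  75  69  76  76  74  65  50
162  72  96 133 120 100 135 105  64  62  70  86 107 130  85  77  77  76  66  43  29
163  56  72  78  77  96 127 103  78 100 147 152 158 156  77  77  76  66  45  26  28
40 [[194.5, 153.9], [320.0, 153.7]] mm->px
36 [[196.1, 152.9], [318.4, 152.7]] mm->px
33 [[197.2, 152.2], [317.2, 152.0]] mm->px
30 [[198.3, 151.5], [316.1, 151.3]] mm->px
16 [[202.9, 148.5], [311.3, 148.4]] mm->px
[[444.8, -282.1, 40.0], [446.3, -283.7, 31.5], [449.1, -286.6, 16.0], [449.8, -287.4, 12.0]]
[[430.0, -218.8, 40.0], [430.6, -216.7, 31.5], [431.9, -212.8, 16.0], [432.2, -211.9, 12.0]]
```

The arc of the front-left shoulder centres at (305,148.5) where a centred hole would show (311,148.5). The front-right head is also about 6 px left of its expected place. So the supports lie about 3.6 mm to tool -y of the holes; I shift and start down slowly.

step_arm(moves=[[0,-0.002,0,0],[0,-0.004,0,0],[-0.0005,-0.006,0,0],[-0.0005,-0.0072,0,0],[-0.0005,-0.0072,0,0]])

```text
t: 8.38
tool_pos: [484.7, -242.9, 43.8]
orientation: [-3.141, 0.0, -2.913]
ft_force: [-0.3, -0.3, -1.7]
finger_gap: 0.34
finger_force: 60.8
```

step_arm(moves=[[0,0,0.001,0],[0,0,0.002,0],[0,0,0.003,0],[0,0,0.004,0],[0,0,0.005,0]])

```text
t: 8.8
tool_pos: [484.5, -242.7, 41.2]
orientation: [3.142, -0.0, -2.913]
ft_force: [-0.1, 0.3, -2.5]
finger_gap: 0.339
finger_force: 60.8
```

Run:
```python
from h import *
for k in range(5): bot.read_camera('wrist')
o=bot.get_obs();i=bot.read_camera('wrist');cv2.imwrite('pics/w6.png',i);np.save('o6.npy',o,allow_pickle=True);print(o['tool_pos'],o['orientation'],o['ft_force'])
g=i.mean(2).astype(int)
for u0 in(186,310):
    print('cols',u0); 
    for v in range(145,162): print(v,*[f'{x:3d}' for x in g[v,u0:u0+17]])
```

```text
[ 484.51755455 -242.69791778   41.26550025] [ 3.14158462e+00  1.09078473e-06 -2.91304045e+00] [-0.19574214  0.26388626 -1.86824617]
cols 186
145  79  80  79  74  69  77  76  80  85  77  69  74  81  79  80  77  62
146  80  77  67  56  77 104 105 105 104  97  94  89  73  74  80  80  77
147  79  69  52  77 107 120 120 119 114 110 110 106  91  83  84  80  81
148  73  50  61 100 119 120 121 120 116 109 111 111 109 103  92  75  81
149  52  45  79 104 117 120 120 120 118 114 115 115 115 113  97  69  76
150  31  61  92 101 113 120 120 120 120 118 120 119 120 118 112  92  67
151  31  67  97  99 109 120 120 120 120 120 121 120 120 120 120 108  77
152  37  72  97  97 107 120 121 120 119 120 118 116 116 116 115 112  96
153  41  75  97  96 102 115 120 119 118 113 110 107 108 107 108 108  97
154  35  71  97  96  98 107 120 120 117 108 105 104 104 104 104 104  93
155  27  63  97  96  96 105 120 119 116 107 106 106 106 106 104 104  93
156  33  50  84  96  96 101 113 120 117 110 110 109 109 108 105 100  87
157  42  31  62  90  96  97 101 114 117 110 105 105 106 105 103  93  73
158  57  27  40  75  95
[... 797 characters left out ...]
 115 116 116 116 118 120 119 121 121 115 101  91  49
153 147 106 107 108 108 107 107 108 110 115 119 120 119 112  99  91  46
154 130 108 106 104 105 104 104 104 105 113 120 121 116 105  99  90  39
155 127 120 119 114 127 156 156 157 146 111 120 121 115  99  97  79  33
156 151 108 118 127 149 183 184 183 168 110 119 117 107  98  92  54  33
157 156  83 106 115 128 144 151 162 135 111 118 107  98  95  79  29  38
158 157  95 102 102 102 101 110 122 103 107 108 100  97  89  56  28  50
159 121 101 119 101 102 102 101 101 101 103 100  95  82  60  30  42  66
160  76  86 102  86  98 107 104 101 101  95  79  74  48  27  46  66  75
161  76  76  76  72  68  77  80  73  73  63  43  41  31  50  69  76  75
```

The view is now clear: shoulder centres at (311.4,147.6) and (201.8,147.7), yaw matched, shoulders about 16 mm high. The remaining error is about +0.9 mm in tool x and +0.4 mm in tool y. I correct that and feel downward.

step_arm(moves=[[0.001,0.0005,0,0],[0.0018,0.0008,0.001,0],[0.0018,0.0008,0.003,0],[0.0018,0.0008,0.005,0],[0.0018,0.0008,0.007,0]])

```text
t: 9.52
tool_pos: [483.6, -242.5, 37.7]
orientation: [-3.142, -0.0, -2.913]
ft_force: [-0.2, -0.2, -1.8]
finger_gap: 0.34
finger_force: 60.8
```

step_arm(moves=[[0,0,0.001,0],[0,0,0.002,0],[0,0,0.003,0],[0,0,0.004,0],[0,0,0.005,0]])

```text
t: 9.93
tool_pos: [483.6, -242.5, 35.3]
orientation: [-3.142, 0.0, -2.913]
ft_force: [-0.1, 0.5, -1.6]
finger_gap: 0.339
finger_force: 60.7
```

step_arm(moves=[[0,0,0.001,0],[0,0,0.002,0],[0,0,0.003,0],[0,0,0.004,0],[0,0,0.004,0]])

```text
t: 10.35
tool_pos: [484.0, -242.6, 33.3]
orientation: [-3.141, 0.001, -2.913]
ft_force: [1.3, 0.5, -1.1]
finger_gap: 0.336
finger_force: 60.9
```

The underside is now at about 26 mm with no contact force, so the noses have entered the holes. I continue gently.

step_arm(moves=[[0,0,0.001,0],[0,0,0.002,0],[0,0,0.003,0],[0,0,0.003,0],[0,0,0.003,0]])

```text
t: 10.77
tool_pos: [484.3, -242.8, 32.0]
orientation: [-3.141, 0.001, -2.913]
ft_force: [3.1, 0.7, -0.7]
finger_gap: 0.337
finger_force: 61.0
```

step_arm(moves=[[0,0,0.001,0],[0,0,0.002,0],[0,0,0.003,0],[0,0,0.003,0],[0,0,0.003,0]])

```text
t: 11.18
tool_pos: [484.7, -242.9, 30.8]
orientation: [-3.14, 0.002, -2.913]
ft_force: [5.1, 0.8, 3.4]
finger_gap: 0.337
finger_force: 61.6
```

Sideways force of 5 N in +x says the board wants to sit about 1 mm further back. I yield that way and press a touch more.

step_arm(moves=[[-0.001,0,0,0],[-0.002,-0.0003,0,0],[-0.003,-0.0006,0,0],[-0.003,-0.0006,0.001,0],[-0.003,-0.0006,0.002,0]])

```text
t: 11.6
tool_pos: [484.9, -242.8, 30.3]
orientation: [-3.141, -0.0, -2.913]
ft_force: [0.1, 0.6, 15.4]
finger_gap: 0.339
finger_force: 63.0
```

step_arm(moves=[[0,0,0,0],[0,0,0,0],[0,0,0,0],[0,0,0,0],[0,0,0,0]])

```text
t: 12.02
tool_pos: [484.9, -242.8, 30.3]
orientation: [-3.141, -0.0, -2.913]
ft_force: [1.1, 0.5, 12.3]
finger_gap: 0.334
finger_force: 62.5
```

The board rests on the barbs (underside about 23 mm). I ease the push, open part-way and rise.

step_arm(moves=[[0,0,-0.001,0],[0,0,-0.0015,0],[0,0,-0.002,0],[0,0,-0.002,0],[0,0,-0.002,0]])

```text
t: 12.43
tool_pos: [484.8, -242.8, 30.4]
orientation: [-3.141, -0.001, -2.913]
ft_force: [2.1, -0.7, 6.4]
finger_gap: 0.337
finger_force: 61.8
```

step_arm(moves=[[0,0,0,0],[0,0,0,0],[0,0,0,0],[0,0,0,0],[0,0,0,0]], gripper=0.6)

```text
t: 12.85
tool_pos: [484.3, -242.1, 29.7]
orientation: [3.14, -0.001, -2.913]
ft_force: [-0.1, 0.0, 0.6]
finger_gap: 0.604
finger_force: 0.0
```

step_arm(moves=[[0,0,-0.01,0],[0,0,-0.03,0],[0,0,-0.06,0],[0,0,-0.1,0],[0,0,-0.12,0]])

```text
t: 13.27
tool_pos: [486.2, -243.1, 92.9]
orientation: [-3.139, 0.002, -2.913]
ft_force: [0.8, -0.3, 1.5]
finger_gap: 0.6
finger_force: 0.0
```

```bash
cat > w.py <<'E'
from h import *
def holes(o,i,zc=None,ctr=(484.1,-243.2),th=.2326,z=26):
    P=pose('wrist',o);hsv=cv2.cvtColor(i,cv2.COLOR_BGR2HSV);cop=cv2.inRange(hsv,(3,60,40),(22,255,255));out={}
    for n,l in dict(fl=(-46,33),fr=(-46,-33),bl=(46,33),br=(46,-33)).items():
        X=np.array(ctr)+[np.cos(th)*l[0]-np.sin(th)*l[1],np.sin(th)*l[0]+np.cos(th)*l[1]]
        p=proj(P,(*X,z));m=np.zeros_like(cop);cv2.circle(m,tuple(int(round(a)) for a in p),15,255,-1);k=cv2.findNonZero(cop&m)
        if k is None or len(k)<15: out[n]=(p.round(1),None);continue
        (a,b),r=cv2.minEnclosingCircle(k);out[n]=(p.round(1),(round(a,1),round(b,1),round(r,1)),onz(P,(a,b),z).round(1))
    return out
E
python3 - <<'E'
from w import *
for k in range(6): bot.read_camera('wrist')
o=bot.get_obs();i=bot.read_camera('wrist');cv2.imwrite('pics/w7.png',i);np.save('o7.npy',o,allow_pickle=True);print(o['tool_pos'],o['orientation'],o['ft_force'],o['t'])
for k,v in holes(o,i).items(): print(k,v)
E
```

```text
[ 484.3847047  -242.06061059   89.57251954] [ 3.14054114e+00 -1.12403216e-03 -2.91305453e+00] [-0.23257086  0.75152799 -0.84150177] 13.5667
fl (array([299.9, 143.4]), (300.5, 143.5, 9.6), array([ 431.7, -221.2,   26. ]))
fr (array([209.9, 143.6]), (209.8, 143.5, 9.5), array([ 446.8, -286. ,   26. ]))
bl (array([295.6, 256.6]), (295.4, 256.5, 8.4), array([ 521.2, -200.7,   26. ]))
br (array([215.1, 256.9]), (215.1, 256.9, 8.0), array([ 536.5, -264.7,   26. ]))
```

All four holes appear within 0.6 px of the predicted places, so the board lies level and square on the barbs. Now I close the fingers and press corner by corner, starting front left.

step_arm(moves=[[0.01,0.012,0,0],[0.025,0.026,0,0],[0.042,0.044,0,0],[0.057,0.06,0,0],[0.061,0.064,0.01,0]], gripper=0)

```text
t: 14.03
tool_pos: [445.4, -216.4, 85.2]
orientation: [3.14, -0.002, -2.913]
ft_force: [-0.0, 0.4, -0.3]
finger_gap: -0.0
finger_force: 0.0
```

step_arm(moves=[[0,0,0.02,0],[0,0,0.05,0],[0,0,0.08,0],[0,0,0.095,0],[0,0,0.1,0]])

```text
t: 14.45
tool_pos: [446.9, -217.5, 33.8]
orientation: [3.14, -0.002, -2.913]
ft_force: [-0.6, -0.1, -1.1]
finger_gap: -0.001
finger_force: 0.0
```

```bash
python3 -c "
from h import *
for k in range(6): bot.read_camera('wrist')
go(447.3,-218,30,-2.913)"
```

```text
at [ 448.7 -218.5   35.9] -2.913 t 14.75 F [0.4 0.5 0.9] gap 0.001
move [0.0025 0.0017 0.0119] turn -0.0
```

step_arm(moves=[[0,0,0.003,0],[0,0,0.006,0],[0,0,0.009,0],[0,0,0.012,0],[0,0,0.015,0]])

```text
t: 15.17
tool_pos: [448.1, -218.2, 27.7]
orientation: [-3.142, 0.0, -2.913]
ft_force: [0.8, -0.2, -0.1]
finger_gap: -0.002
finger_force: 0.0
```

step_arm(moves=[[0,0,0.001,0],[0,0,0.002,0],[0,0,0.003,0],[0,0,0.003,0],[0,0,0.003,0]])

```text
t: 15.58
tool_pos: [448.0, -218.1, 26.4]
orientation: [3.141, -0.0, -2.913]
ft_force: [-0.7, -0.1, 4.0]
finger_gap: -0.003
finger_force: 1.8
```

step_arm(moves=[[0,0,0.001,0],[0,0,0.002,0],[0,0,0.002,0],[0,0,0.002,0],[0,0,0.002,0]])

```text
t: 16.0
tool_pos: [448.0, -218.2, 25.8]
orientation: [-3.141, 0.0, -2.913]
ft_force: [-1.3, -0.1, 8.3]
finger_gap: 0.002
finger_force: 4.0
```

step_arm(moves=[[0,0,0.001,0],[0,0,0.0015,0],[0,0,0.0015,0],[0,0,0.0015,0],[0,0,0.0015,0]])

```text
t: 16.42
tool_pos: [448.0, -218.2, 25.4]
orientation: [-3.141, 0.0, -2.913]
ft_force: [-2.5, 1.8, 11.8]
finger_gap: 0.002
finger_force: 5.5
```

step_arm(moves=[[0,0,0.0005,0],[0,0,0.001,0],[0,0,0.001,0],[0,0,0.001,0],[0,0,0.001,0]])

```text
t: 16.83
tool_pos: [448.0, -218.3, 25.1]
orientation: [-3.141, 0.0, -2.913]
ft_force: [-3.1, 0.7, 12.2]
finger_gap: 0.0
finger_force: 6.6
```

step_arm(moves=[[0,0,0.0005,0],[0,0,0.001,0],[0,0,0.001,0],[0,0,0.001,0],[0,0,0.001,0]])

```text
t: 17.25
tool_pos: [448.0, -218.3, 24.8]
orientation: [-3.141, 0.0, -2.913]
ft_force: [-3.8, 1.3, 13.2]
finger_gap: -0.0
finger_force: 7.4
```

step_arm(moves=[[0,0,0.0005,0],[0,0,0.001,0],[0,0,0.0015,0],[0,0,0.0015,0],[0,0,0.0015,0]])

```text
t: 17.67
tool_pos: [448.4, -218.4, 22.6]
orientation: [-3.141, 0.0, -2.913]
ft_force: [0.4, -1.2, 2.1]
finger_gap: -0.001
finger_force: 0.6
```

step_arm(moves=[[0,0,0.0005,0],[0,0,0.001,0],[0,0,0.0015,0],[0,0,0.0015,0],[0,0,0.0015,0]])

```text
t: 18.08
tool_pos: [448.5, -218.4, 22.3]
orientation: [-3.141, 0.001, -2.913]
ft_force: [0.6, 0.7, 5.2]
finger_gap: 0.001
finger_force: 2.4
```

step_arm(moves=[[0,0,0.0005,0],[0,0,0.001,0],[0,0,0.0015,0],[0,0,0.0015,0],[0,0,0.0015,0]])

```text
t: 18.5
tool_pos: [448.6, -218.5, 22.0]
orientation: [-3.141, 0.001, -2.913]
ft_force: [-0.5, 0.3, 9.6]
finger_gap: -0.001
finger_force: 4.8
```

step_arm(moves=[[0,0,0.0005,0],[0,0,0.001,0],[0,0,0.0015,0],[0,0,0.0015,0],[0,0,0.0015,0]])

```text
t: 18.92
tool_pos: [448.6, -218.5, 21.8]
orientation: [-3.14, 0.001, -2.913]
ft_force: [-1.3, 0.5, 13.7]
finger_gap: -0.0
finger_force: 7.2
```

step_arm(moves=[[0,0,0.0005,0],[0,0,0.001,0],[0,0,0.0015,0],[0,0,0.0015,0],[0,0,0.0015,0]])

```text
t: 19.33
tool_pos: [448.6, -218.6, 21.6]
orientation: [-3.14, 0.001, -2.913]
ft_force: [-2.5, 1.2, 19.3]
finger_gap: 0.003
finger_force: 9.8
```

Front left dropped and then met something hard (19 N with almost no travel). Next is front right: lift over the heat sink, then across.

step_arm(moves=[[0,0,-0.02,0],[0,0,-0.06,0],[0,0,-0.09,0],[0,-0.03,-0.09,0],[0,-0.07,-0.09,0]])

```text
t: 19.75
tool_pos: [455.7, -251.8, 65.1]
orientation: [3.141, 0.0, -2.911]
ft_force: [0.4, 0.8, 0.2]
finger_gap: 0.006
finger_force: 0.0
```

step_arm(moves=[[0,-0.04,0,0],[0,-0.061,0,0],[0,-0.062,0.02,0],[0,-0.062,0.045,0],[0,-0.062,0.065,0]])

```text
t: 20.17
tool_pos: [461.9, -281.7, 30.4]
orientation: [3.139, -0.002, -2.914]
ft_force: [-1.0, 0.8, -0.7]
finger_gap: 0.0
finger_force: 0.0
```

```bash
python3 -c "
from h import *
for k in range(6): bot.read_camera('wrist')
go(462.5,-282.2,28,-2.913)"
```

```text
at [ 463.2 -282.2   32.3] -2.9127 t 20.47 F [ 0.4  0.9 -0.4] gap -0.003
move [0.0013 0.0002 0.0086] turn 0.0001
```

step_arm(moves=[[0,0,0.002,0],[0,0,0.004,0],[0,0,0.006,0],[0,0,0.007,0],[0,0,0.008,0]])

```text
t: 20.88
tool_pos: [463.2, -282.5, 28.4]
orientation: [-3.141, 0.0, -2.913]
ft_force: [-0.1, 0.5, 0.5]
finger_gap: 0.003
finger_force: 0.4
```

step_arm(moves=[[0,0,0.001,0],[0,0,0.002,0],[0,0,0.003,0],[0,0,0.003,0],[0,0,0.003,0]])

```text
t: 21.3
tool_pos: [463.3, -282.7, 27.2]
orientation: [-3.141, 0.001, -2.913]
ft_force: [-0.5, 1.4, 4.5]
finger_gap: -0.002
finger_force: 2.5
```

step_arm(moves=[[0,0,0.001,0],[0,0,0.002,0],[0,0,0.002,0],[0,0,0.002,0],[0,0,0.002,0]])

```text
t: 21.72
tool_pos: [463.4, -282.8, 26.3]
orientation: [-3.141, 0.001, -2.913]
ft_force: [-0.9, 0.2, 6.1]
finger_gap: 0.0
finger_force: 3.3
```

step_arm(moves=[[0,0,0.001,0],[0,0,0.002,0],[0,0,0.002,0],[0,0,0.002,0],[0,0,0.002,0]])

```text
t: 22.13
tool_pos: [463.0, -282.5, 24.5]
orientation: [3.141, -0.0, -2.913]
ft_force: [-0.2, 0.0, 0.3]
finger_gap: -0.001
finger_force: 0.2
```

step_arm(moves=[[0,0,0.001,0],[0,0,0.002,0],[0,0,0.002,0],[0,0,0.002,0],[0,0,0.002,0]])

```text
t: 22.55
tool_pos: [463.1, -282.5, 23.8]
orientation: [-3.142, 0.0, -2.913]
ft_force: [-0.4, 0.1, 2.0]
finger_gap: -0.002
finger_force: 1.0
```

step_arm(moves=[[0,0,0.001,0],[0,0,0.002,0],[0,0,0.002,0],[0,0,0.002,0],[0,0,0.002,0]])

```text
t: 22.97
tool_pos: [462.9, -282.4, 22.5]
orientation: [3.141, -0.0, -2.913]
ft_force: [-0.0, 0.0, 0.5]
finger_gap: -0.001
finger_force: 0.0
```

step_arm(moves=[[0,0,0.001,0],[0,0,0.002,0],[0,0,0.002,0],[0,0,0.002,0],[0,0,0.002,0]])

```text
t: 23.38
tool_pos: [463.1, -282.5, 21.9]
orientation: [-3.142, -0.0, -2.913]
ft_force: [0.4, 0.7, 2.3]
finger_gap: -0.003
finger_force: 1.3
```

step_arm(moves=[[0,0,0.001,0],[0,0,0.002,0],[0,0,0.002,0],[0,0,0.002,0],[0,0,0.002,0]])

```text
t: 23.8
tool_pos: [463.1, -282.5, 21.5]
orientation: [-3.141, 0.0, -2.913]
ft_force: [-2.2, 1.2, 8.8]
finger_gap: 0.002
finger_force: 4.2
```

step_arm(moves=[[0,0,0.001,0],[0,0,0.002,0],[0,0,0.002,0],[0,0,0.002,0],[0,0,0.002,0]])

```text
t: 24.22
tool_pos: [463.2, -282.6, 21.2]
orientation: [-3.141, 0.001, -2.913]
ft_force: [-3.8, 2.5, 13.2]
finger_gap: -0.003
finger_force: 7.0
```

step_arm(moves=[[0,0,0.0005,0],[0,0,0.001,0],[0,0,0.0015,0],[0,0,0.0015,0],[0,0,0.0015,0]])

```text
t: 24.63
tool_pos: [463.2, -282.6, 21.0]
orientation: [-3.141, 0.001, -2.913]
ft_force: [-3.3, 2.3, 18.1]
finger_gap: 0.0
finger_force: 9.3
```

Front right is on a hard stop as well (18 N). Next, back left.

step_arm(moves=[[0,0,-0.02,0],[0,0,-0.06,0],[0,0,-0.1,0],[-0.025,0.025,-0.1,0],[-0.06,0.065,-0.1,0]])

```text
t: 25.05
tool_pos: [486.1, -246.2, 70.6]
orientation: [-3.138, 0.003, -2.916]
ft_force: [-1.2, 0.1, -0.5]
finger_gap: -0.0
finger_force: 0.0
```

step_arm(moves=[[-0.035,0.04,0,0],[-0.058,0.066,0,0],[-0.059,0.067,0.02,0],[-0.059,0.067,0.045,0],[-0.059,0.067,0.07,0]])

```text
t: 25.47
tool_pos: [506.4, -204.8, 33.5]
orientation: [-3.141, 0.0, -2.912]
ft_force: [-1.2, -0.3, -0.6]
finger_gap: -0.001
finger_force: 0.0
```

```bash
python3 -c "
from h import *
for k in range(6): bot.read_camera('wrist')
go(505.7,-204.2,28,-2.913)"
```

```text
at [ 506.3 -205.3   34.3] -2.9135 t 25.77 F [ 0.2  0.2 -0.1] gap 0.001
move [0.0007 0.0025 0.0127] turn -0.0002
```

step_arm(moves=[[0,0.001,0.003,0],[0,0.002,0.006,0],[0,0.002,0.008,0],[0,0.002,0.01,0],[0,0.002,0.012,0]])

```text
t: 26.18
tool_pos: [505.8, -203.7, 28.1]
orientation: [-3.142, 0.0, -2.913]
ft_force: [0.1, 0.3, 0.2]
finger_gap: 0.003
finger_force: 0.2
```

step_arm(moves=[[0,0,0.001,0],[0,0,0.002,0],[0,0,0.003,0],[0,0,0.003,0],[0,0,0.003,0]])

```text
t: 26.6
tool_pos: [505.7, -203.6, 26.4]
orientation: [3.141, -0.0, -2.913]
ft_force: [-0.9, 0.1, 0.9]
finger_gap: 0.001
finger_force: 0.4
```

step_arm(moves=[[0,0,0.001,0],[0,0,0.002,0],[0,0,0.002,0],[0,0,0.002,0],[0,0,0.002,0]])

```text
t: 27.02
tool_pos: [505.8, -203.7, 25.7]
orientation: [-3.142, 0.0, -2.913]
ft_force: [-1.6, 0.6, 4.1]
finger_gap: -0.001
finger_force: 2.1
```

step_arm(moves=[[0,0,0.001,0],[0,0,0.002,0],[0,0,0.002,0],[0,0,0.002,0],[0,0,0.002,0]])

```text
t: 27.43
tool_pos: [506.0, -203.7, 25.1]
orientation: [-3.141, 0.0, -2.913]
ft_force: [-1.8, 1.9, 7.2]
finger_gap: 0.002
finger_force: 4.2
```

step_arm(moves=[[0,0,0.001,0],[0,0,0.002,0],[0,0,0.002,0],[0,0,0.002,0],[0,0,0.002,0]])

```text
t: 27.85
tool_pos: [506.1, -203.8, 24.6]
orientation: [-3.141, 0.001, -2.913]
ft_force: [-2.7, 1.6, 11.4]
finger_gap: -0.002
finger_force: 5.8
```

step_arm(moves=[[0,0,0.0005,0],[0,0,0.001,0],[0,0,0.0015,0],[0,0,0.0015,0],[0,0,0.0015,0]])

```text
t: 28.27
tool_pos: [506.1, -203.8, 24.2]
orientation: [-3.141, 0.001, -2.913]
ft_force: [-3.7, 2.5, 14.7]
finger_gap: -0.005
finger_force: 7.4
```

step_arm(moves=[[0,0,0.0005,0],[0,0,0.001,0],[0,0,0.0015,0],[0,0,0.0015,0],[0,0,0.0015,0]])

```text
t: 28.68
tool_pos: [506.2, -203.9, 23.8]
orientation: [-3.141, 0.001, -2.913]
ft_force: [-3.9, 2.1, 16.5]
finger_gap: -0.006
finger_force: 8.8
```

step_arm(moves=[[0,0,0.0005,0],[0,0,0.001,0],[0,0,0.001,0],[0,0,0.001,0],[0,0,0.001,0]])

```text
t: 29.1
tool_pos: [506.2, -203.8, 21.8]
orientation: [-3.141, 0.001, -2.913]
ft_force: [-0.7, 1.4, 5.2]
finger_gap: -0.003
finger_force: 2.9
```

step_arm(moves=[[0,0,0.0005,0],[0,0,0.001,0],[0,0,0.001,0],[0,0,0.001,0],[0,0,0.001,0]])

```text
t: 29.52
tool_pos: [506.1, -203.9, 20.9]
orientation: [-3.141, 0.0, -2.913]
ft_force: [0.4, 0.2, 2.9]
finger_gap: -0.004
finger_force: 1.5
```

It gave. I follow down to the shoulder.

step_arm(moves=[[0,0,0.001,0],[0,0,0.002,0],[0,0,0.002,0],[0,0,0.002,0],[0,0,0.002,0]])

```text
t: 29.93
tool_pos: [505.7, -203.9, 19.9]
orientation: [-3.141, -0.0, -2.913]
ft_force: [-1.2, -0.2, 3.5]
finger_gap: 0.001
finger_force: 1.6
```

step_arm(moves=[[0,0,0.001,0],[0,0,0.002,0],[0,0,0.002,0],[0,0,0.002,0],[0,0,0.002,0]])

```text
t: 30.35
tool_pos: [505.7, -203.9, 19.7]
orientation: [-3.141, 0.0, -2.913]
ft_force: [-2.2, 1.0, 10.3]
finger_gap: 0.003
finger_force: 5.0
```

step_arm(moves=[[0,0,0.0005,0],[0,0,0.001,0],[0,0,0.001,0],[0,0,0.001,0],[0,0,0.001,0]])

```text
t: 30.77
tool_pos: [505.8, -203.9, 19.7]
orientation: [-3.141, 0.0, -2.913]
ft_force: [-3.4, 0.7, 12.3]
finger_gap: 0.001
finger_force: 6.6
```

Back left is home (z 19.7, stiff). Now back right.

step_arm(moves=[[0,0,-0.02,0],[0,0,-0.06,0],[0,0,-0.1,0],[0,-0.03,-0.1,0],[0,-0.07,-0.1,0]])

```text
t: 31.18
tool_pos: [514.3, -237.6, 69.7]
orientation: [-3.141, 0.002, -2.911]
ft_force: [0.3, -0.5, -1.1]
finger_gap: -0.002
finger_force: 0.0
```

step_arm(moves=[[0,-0.04,0,0],[0,-0.062,0,0],[0,-0.063,0.02,0],[0,-0.063,0.045,0],[0,-0.063,0.07,0]])

```text
t: 31.6
tool_pos: [520.2, -268.1, 32.1]
orientation: [3.14, -0.001, -2.914]
ft_force: [-0.3, 0.4, -0.8]
finger_gap: -0.0
finger_force: 0.0
```

step_arm(moves=[[0,0,0.001,0],[0,0,0.002,0],[0,0,0.003,0],[0,0,0.004,0],[0,0,0.004,0]])

```text
t: 32.02
tool_pos: [521.3, -268.5, 32.0]
orientation: [-3.141, 0.001, -2.913]
ft_force: [0.4, 0.8, -0.9]
finger_gap: -0.0
finger_force: 0.0
```

```bash
python3 -c "
from h import *
for k in range(4): bot.read_camera('wrist')
go(520.9,-268.4,26,-2.913)"
```

```text
at [ 521.2 -268.6   32. ] -2.9129 t 32.22 F [ 0.4 -1.   0.3] gap -0.003
move [0.0005 0.0005 0.012 ] turn 0.0
```

step_arm(moves=[[0,0,0.002,0],[0,0,0.004,0],[0,0,0.006,0],[0,0,0.008,0],[0,0,0.01,0]])

```text
t: 32.63
tool_pos: [520.9, -268.5, 26.4]
orientation: [3.142, -0.0, -2.913]
ft_force: [1.1, -1.0, 0.9]
finger_gap: -0.001
finger_force: 0.0
```

step_arm(moves=[[0,0,0.001,0],[0,0,0.002,0],[0,0,0.003,0],[0,0,0.003,0],[0,0,0.003,0]])

```text
t: 33.05
tool_pos: [520.9, -268.5, 25.0]
orientation: [3.142, -0.0, -2.913]
ft_force: [-0.8, -0.3, -0.2]
finger_gap: -0.001
finger_force: 0.0
```

step_arm(moves=[[0,0,0.001,0],[0,0,0.002,0],[0,0,0.003,0],[0,0,0.003,0],[0,0,0.003,0]])

```text
t: 33.47
tool_pos: [520.9, -268.5, 23.5]
orientation: [3.142, -0.0, -2.913]
ft_force: [0.2, -0.4, -0.8]
finger_gap: -0.0
finger_force: 0.0
```

step_arm(moves=[[0,0,0.001,0],[0,0,0.002,0],[0,0,0.002,0],[0,0,0.002,0],[0,0,0.002,0]])

```text
t: 33.88
tool_pos: [520.9, -268.5, 22.5]
orientation: [-3.142, -0.0, -2.913]
ft_force: [-0.2, 0.1, 0.2]
finger_gap: -0.001
finger_force: 0.0
```

step_arm(moves=[[0,0,0.001,0],[0,0,0.002,0],[0,0,0.003,0],[0,0,0.003,0],[0,0,0.003,0]])

```text
t: 34.3
tool_pos: [520.9, -268.5, 20.9]
orientation: [3.142, -0.0, -2.913]
ft_force: [-0.6, 0.2, -0.7]
finger_gap: -0.004
finger_force: 0.0
```

step_arm(moves=[[0,0,0.001,0],[0,0,0.002,0],[0,0,0.003,0],[0,0,0.003,0],[0,0,0.003,0]])

```text
t: 34.72
tool_pos: [520.9, -268.6, 19.9]
orientation: [-3.141, 0.0, -2.913]
ft_force: [-1.1, -0.3, 5.1]
finger_gap: 0.001
finger_force: 2.2
```

step_arm(moves=[[0,0,0.001,0],[0,0,0.002,0],[0,0,0.002,0],[0,0,0.002,0],[0,0,0.002,0]])

```text
t: 35.13
tool_pos: [520.9, -268.6, 19.7]
orientation: [-3.141, 0.0, -2.913]
ft_force: [-3.0, 0.6, 10.1]
finger_gap: 0.002
finger_force: 5.4
```

Back right stands at 19.7 mm too and is hard, so it came down with the others. I firm it to about 18 N, then verify every corner.

step_arm(moves=[[0,0,0.001,0],[0,0,0.002,0],[0,0,0.0025,0],[0,0,0.0025,0],[0,0,0.0025,0]])

```text
t: 35.55
tool_pos: [521.0, -268.6, 19.5]
orientation: [-3.141, 0.001, -2.913]
ft_force: [-3.7, 2.1, 18.0]
finger_gap: -0.003
finger_force: 9.0
```

step_arm(moves=[[0,0,-0.02,0],[0,0,-0.06,0],[0,0,-0.1,0],[0.025,0,-0.1,0],[0.06,0,-0.1,0]])

```text
t: 35.97
tool_pos: [493.8, -276.3, 68.5]
orientation: [-3.138, 0.004, -2.912]
ft_force: [-0.7, -0.7, -1.2]
finger_gap: -0.004
finger_force: 0.0
```

step_arm(moves=[[0.04,0,0,0],[0.058,0,0,0],[0.06,0,0.02,0],[0.06,0,0.05,0],[0.06,0,0.075,0]])

```text
t: 36.38
tool_pos: [462.9, -282.4, 28.7]
orientation: [-3.141, 0.001, -2.914]
ft_force: [0.5, -0.3, 0.3]
finger_gap: 0.004
finger_force: 0.0
```

```bash
python3 -c "
from h import *
for k in range(6): bot.read_camera('wrist')
go(462.5,-282.2,23,-2.913)"
```

```text
at [ 463.2 -282.4   29.9] -2.9129 t 36.68 F [0.2 1.1 1.1] gap 0.001
move [0.0013 0.0006 0.0138] turn 0.0
```

step_arm(moves=[[0.001,0,0.003,0],[0.001,0,0.006,0],[0.001,0,0.009,0],[0.001,0,0.011,0],[0.001,0,0.013,0]])

```text
t: 37.1
tool_pos: [462.0, -282.2, 23.3]
orientation: [-3.141, 0.0, -2.913]
ft_force: [-0.3, -0.2, -1.1]
finger_gap: 0.002
finger_force: 0.0
```

step_arm(moves=[[0,0,0.001,0],[0,0,0.002,0],[0,0,0.003,0],[0,0,0.004,0],[0,0,0.005,0]])

```text
t: 37.52
tool_pos: [462.0, -282.2, 20.7]
orientation: [-3.142, -0.0, -2.913]
ft_force: [0.8, -0.1, -0.1]
finger_gap: -0.001
finger_force: 0.0
```

step_arm(moves=[[0,0,0.001,0],[0,0,0.002,0],[0,0,0.003,0],[0,0,0.003,0],[0,0,0.003,0]])

```text
t: 37.93
tool_pos: [462.3, -282.3, 19.9]
orientation: [-3.141, 0.001, -2.913]
ft_force: [-0.6, 0.1, 5.3]
finger_gap: -0.004
finger_force: 2.6
```

step_arm(moves=[[0,0,0.001,0],[0,0,0.002,0],[0,0,0.002,0],[0,0,0.002,0],[0,0,0.002,0]])

```text
t: 38.35
tool_pos: [462.3, -282.4, 19.7]
orientation: [-3.141, 0.001, -2.913]
ft_force: [-1.6, 1.0, 12.4]
finger_gap: 0.0
finger_force: 5.9
```

Front right is at 19.7 mm as well. Last check: front left.

step_arm(moves=[[0,0,0.001,0],[0,0,0.0015,0],[0,0,0.0015,0],[0,0,0.0015,0],[0,0,0.0015,0]])

```text
t: 38.77
tool_pos: [462.3, -282.4, 19.5]
orientation: [-3.14, 0.001, -2.913]
ft_force: [-2.7, 2.7, 16.6]
finger_gap: 0.0
finger_force: 8.4
```

step_arm(moves=[[0,0,-0.02,0],[0,0,-0.06,0],[0,0,-0.1,0],[0,0.03,-0.1,0],[0,0.07,-0.1,0]])

```text
t: 39.18
tool_pos: [455.9, -249.7, 68.9]
orientation: [-3.138, 0.004, -2.915]
ft_force: [0.1, 1.1, -0.8]
finger_gap: -0.001
finger_force: 0.0
```

step_arm(moves=[[0,0.04,0,0],[0,0.061,0,0],[0,0.062,0.02,0],[0,0.062,0.05,0],[0,0.062,0.075,0]])

```text
t: 39.6
tool_pos: [447.0, -217.4, 29.6]
orientation: [-3.141, 0.0, -2.912]
ft_force: [-0.5, 0.6, 0.8]
finger_gap: -0.003
finger_force: 0.0
```

step_arm(moves=[[0,0,0.003,0],[0,0,0.006,0],[0,0,0.009,0],[0,0,0.011,0],[0,0,0.012,0]])

```text
t: 40.02
tool_pos: [447.4, -218.2, 24.4]
orientation: [-3.141, 0.001, -2.913]
ft_force: [0.2, 0.2, -0.4]
finger_gap: -0.0
finger_force: 0.0
```

step_arm(moves=[[0,0,0.001,0],[0,0,0.002,0],[0,0,0.003,0],[0,0,0.003,0],[0,0,0.003,0]])

```text
t: 40.43
tool_pos: [447.0, -218.0, 22.6]
orientation: [-3.142, 0.0, -2.913]
ft_force: [-0.2, -1.2, 0.1]
finger_gap: -0.003
finger_force: 0.0
```

step_arm(moves=[[0,0,0.001,0],[0,0,0.002,0],[0,0,0.003,0],[0,0,0.004,0],[0,0,0.005,0]])

```text
t: 40.85
tool_pos: [447.2, -218.0, 20.0]
orientation: [-3.141, 0.0, -2.913]
ft_force: [1.2, 0.7, 0.7]
finger_gap: 0.002
finger_force: 0.3
```

step_arm(moves=[[0,0,0.001,0],[0,0,0.002,0],[0,0,0.003,0],[0,0,0.003,0],[0,0,0.003,0]])

```text
t: 41.27
tool_pos: [447.2, -218.0, 19.7]
orientation: [-3.141, 0.001, -2.913]
ft_force: [-1.6, 1.4, 12.9]
finger_gap: 0.002
finger_force: 6.1
```

step_arm(moves=[[0,0,0.001,0],[0,0,0.002,0],[0,0,0.002,0],[0,0,0.002,0],[0,0,0.002,0]])

```text
t: 41.68
tool_pos: [447.2, -218.0, 19.5]
orientation: [-3.141, 0.001, -2.913]
ft_force: [-3.4, 2.7, 20.3]
finger_gap: -0.004
finger_force: 10.0
```

All four corners stand hard at 19.5 to 19.7 mm. I lift clear and take the last look.

step_arm(moves=[[0,0,-0.02,0],[0,0,-0.06,0],[0,0,-0.1,0],[-0.02,-0.02,-0.14,0],[-0.05,-0.05,-0.18,0]])

```text
t: 42.1
tool_pos: [474.7, -235.1, 108.0]
orientation: [3.139, -0.003, -2.913]
ft_force: [0.8, 0.8, -0.1]
finger_gap: 0.001
finger_force: 0.0
```

step_arm(moves=[[-0.01,-0.01,-0.02,0],[-0.01,-0.01,-0.03,0],[-0.01,-0.01,-0.03,0],[-0.01,-0.01,-0.03,0],[-0.01,-0.01,-0.03,0]])

```text
t: 42.52
tool_pos: [481.2, -239.2, 121.2]
orientation: [3.139, -0.003, -2.913]
ft_force: [-0.5, 0.2, 0.1]
finger_gap: -0.001
finger_force: 0.0
```

Run:
```python
from w import *
for k in range(12): bot.read_camera('wrist')
o=bot.get_obs();i=bot.read_camera('wrist');print(o['tool_pos'],o['ft_force'],o['t'])
for k,v in holes(o,i,z=19.5).items(): print(k,v)
cv2.imwrite('pics/w9.png',cv2.resize(i[90:330,150:370],(660,600) if 0 else (550,600)))
```

```text
[ 483.08268217 -240.37853346  122.50951952] [ 1.2773083  -0.25542335  0.13701214] 43.1167
fl (array([290.9, 139.8]), (290.5, 140.5, 7.9), array([ 432.4, -221.9,   19.5]))
fr (array([215.1, 140. ]), (214.8, 140.8, 7.9), array([ 447.7, -286. ,   19.5]))
bl (array([288. , 237.1]), (288.0, 237.5, 6.9), array([ 521.7, -200.4,   19.5]))
br (array([219.1, 237.2]), (218.5, 238.0, 7.2), array([ 537.4, -265.1,   19.5]))
```

View pics/w9.png

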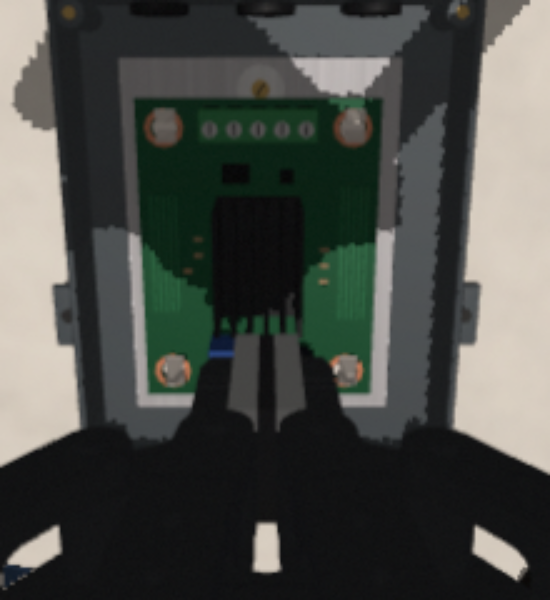

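The last picture shows the board flat and square in the box, strip towards the glands, with a support head standing up through each of the holes (about (164,126), (353,126), (173,370), (346,370)). The gripper is clear, so I hand in.

```bash
python3 -c "
from h import *
print(bot.sign_off())"
```

```text
the job is handed in; nothing more can be done
None
```

I handed the job in at about 43 s of the allowed 72 s: the board stands hard on all four supports (19.5–19.7 mm at each corner), terminal strip to the glands, and the arm is clear. Corner pushes peaked at about 20 N, and the sign-off gave no verdict back.

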